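# Order up: slide the tray into the pick-up stop and ring

### The job

The coffee is ready to go out: with the fingertips, gently push the small steel tray that carries the mug along the counter into the steel tray stop until its front rim is fully home against the two rubber buffers, then press the service bell's plunger right down and let it up again to call the waiter. Only push and press: nothing is pinched, lifted or carried, the mug is not touched and stays upright on the tray, the bell is not rung before the tray is home, and the bell and the other things on the counter stay where they are.

Things in the scene. Friction and masses are not known exactly. Their poses are not given: they have to be found in the camera images.
- tray: stainless tray, loose, 200 (x) x 140 (y) x 24 mm high, about 0.26 kg, carrying a mug; corners rounded at 20 mm; rolled rim 7 mm thick, its middle 20.5 mm above the counter; floor 2 mm. Origin: centre of its underside, z up. +x is its front, the end nearer to the stop; push at the -x end, whose rim lies 100 mm behind the origin. Slides with ordinary friction, a few newtons.
- mug: white mug with a flower print, 91 mm high, cup 82 mm across, loose on the tray. Origin: under the middle of cup and handle together, on its underside; the cup's axis lies 17 mm to +y of it, the handle reaches 57 mm to -y. On the tray its handle points roughly to the tray's -y side.
- tray_stop: U of upright steel flat bar, 3 mm thick, top 27 mm above the counter, fixed; no floor, the tray slides in on the counter. 150 mm between the side bars (5 mm play each side of the tray). Two black rubber buffers, 12 mm across, at the closed end, faces at x = +100 mm. Origin: on the counter, where the tray's origin lies when fully home (x axes then parallel); +x points into the stop.
- stop_mouth (a point): centre of the stop's open mouth, on the counter, 35 mm on the -x side of the stop's origin. Here the bars stand 190 mm apart; over the next 29 mm inwards they narrow like a funnel to the 150 mm of the parallel side bars.
- bell: chrome counter bell on a black foot 86 mm across, 65 mm high, 0.18 kg, loose on the counter. Origin: centre of its underside, z up; the plunger is a button 12 mm across on its axis, its top 65 mm above the counter.
- bell_plunger (a joint): the bell's plunger: 0 at rest (up), 0.004 m fully pressed down; a spring lifts it again (2 N per mm, 8 N when fully down, where it stops).
- spice_jar: spice jar with a red cap, 45 mm across, 106 mm high, standing loose on the counter. Bell and this jar have two places on the cook's side, and either may have either. Origin: centre of its underside.
- spare_jar: a second, equal spice jar between the tray stop and the toaster, loose; leave alone. Origin: centre of its underside.
- stapler: stapler with a black arm, 36 x 130 x 44 mm, long along its y, lying loose near the cook's edge of the counter; leave alone. Origin: centre of its underside.
- tape_roll: flat roll of beige tape, 98 mm across, 25 mm high, lying loose on the counter nearest to the robot; leave alone. Origin: centre of its underside.
- teaspoon: teaspoon 139 x 30 x 10 mm, long along its x, lying loose between the tray stop and the counter's end; leave alone. Origin: centre of its underside.

How it is judged:
On the way, in this order (a step that is already met when the one before it is completed fails the run):
1. the tray is fully home in the tray stop, with the mug upright on it (x of tray in the frame of tray_stop between -0.005 and 0.006 m and y of tray in the frame of tray_stop between -0.01 and 0.01 m and angle between the x axis of tray and the x axis of tray_stop, either way round below 0.08 rad and height (world z) of tray below 0.004 m and angle between tray's own z axis and vertical below 0.03 rad and angle between mug's own z axis and vertical below 0.1 rad and x of mug in the frame of tray between -0.06 and 0.06 m and y of mug in the frame of tray between -0.04 and 0.04 m and z of mug in the frame of tray between -0.002 and 0.006 m), for 0.2 s.
2. the bell's plunger is pressed right down (value of joint bell_plunger above 0.0025 m and x of tray in the frame of tray_stop between -0.005 and 0.006 m and y of tray in the frame of tray_stop between -0.01 and 0.01 m and angle between the x axis of tray and the x axis of tray_stop, either way round below 0.08 rad and height (world z) of tray below 0.004 m and angle between tray's own z axis and vertical below 0.03 rad), for 0.05 s.
At the end, for the whole second after the job is handed in: Tray flat, at rest, within 5 mm of fully home in the stop and square to it within 0.08 rad; mug upright on it; the bell was pressed (2.5 mm of its 4 mm) after that, is up again; bell and other things moved less than 30 mm (all of step 1 and linear speed of each of tray, mug below 0.01 m/s and value of joint bell_plunger below 0.001 m and angle between bell's own z axis and vertical below 0.05 rad and distance of each of bell, spice_jar, spare_jar, stapler, tape_roll, teaspoon from where it was at the start of the episode below 0.03 m); the robot touches nothing.
It fails at once if the tray is lifted, tipped, pinched or shoved hard (over 35 N at the fingers) (height (world z) of tray above 0.01 m or angle between tray's own z axis and vertical above 0.12 rad or contact force between tray and the fingers above 35 N).
It fails at once if the mug is touched by the robot, tipped, or comes off the tray (contact force between mug and the fingers above 1 N or contact force between mug and the arm above 1 N or angle between mug's own z axis and vertical above 0.35 rad or z of mug in the frame of tray above 0.02 m).
It fails at once if the bell is rung before the tray is home (value of joint bell_plunger above 0.002 m and not (x of tray in the frame of tray_stop between -0.005 and 0.006 m and y of tray in the frame of tray_stop between -0.01 and 0.01 m and angle between the x axis of tray and the x axis of tray_stop, either way round below 0.08 rad and height (world z) of tray below 0.004 m and angle between tray's own z axis and vertical below 0.03 rad)).
It fails at once if the bell is lifted, tipped or shoved away (height (world z) of bell above 0.01 m or angle between bell's own z axis and vertical above 0.25 rad or distance of bell from where it was at the start of the episode above 0.03 m).
It fails at once if one of the other things on the counter is moved by more than 30 mm (distance of any of spice_jar, spare_jar, stapler, tape_roll, teaspoon from where it was at the start of the episode above 0.03 m).
It also fails if it takes over 54 s, if anything falls off the work surface, if the arm or the gripper's body presses on something with over 40 N, if the wrist force passes 120 N, or if a joint passes its speed limit or range.

### The arm

A 6-joint arm with a two-finger parallel gripper is mounted at the origin on a cart in front of the work surface, level with it; the furniture and walls round the work are solid. World frame = base frame: x ahead of the robot, y to its left, z up, the work surface at z = 0. Lengths are in m, angles in rad, forces in N, time in s.
With the tool pointing down it reaches from about 0.35 to 0.85 m from the base axis. Payload 8.1 kg.
Tool frame: the origin (TCP) lies at the very end of the fingers, on their centre line; the grasp point (between the pads) lies env.grip_point_offset behind it (env.grip_point_offset is the distance from the TCP to the grasp point, in m); z points along the fingers, y is the line along which they close (so a half turn about z gives the same grasp; the last joint's range is limited). The gripper opens to 93 mm and grips with 3 to 60 N. Pads are 15 mm wide; open, the fingers measure 128 mm over their backs; the gripper's body (75 mm by 188 mm) begins 65 mm behind the grasp point.
Start: joints at [-0.085, 0.13, 1.488, -0, 1.523, -0.085], TCP at [0.6, 0, 0.219] pointing down, gripper open.
Joint ranges: [-2.96, 2.96], [-0.89, 2.26], [0.02, 2.5], [-1.34, 4.48], [0, 2.73], [-2.66, 2.66]. Speed limits (rad/s): [2.39, 2.39, 2.79, 3.14, 3.14, 3.14].

### API

Orientations are given as a unit quaternion [x, y, z, w].
In Python, from workcell import env, camrig, hand_in gives the robot as it stands (env), with the cameras (camrig) and the job as plain functions.
- The arm moves only by the tool creep_tool, called by a JSON object that holds its "api" and its "payload", one argument or row to a line. Schema: {"type":"object","properties":{"moves":{"type":"object","properties":{"ticks":{"type":"array","items":{"type":"array","items":{"type":"number"},"minItems":5,"maxItems":5},"minItems":1,"maxItems":5}},"additionalProperties":false,"required":["ticks"]},"clamp_n":{"type":"number"},"only":{"type":"string"},"quiet":{"type":"boolean"},"lines":{"type":"string"}},"required":["moves"],"additionalProperties":false}. moves is an object whose key "ticks" holds a list of rows, 1 to 5 of them, each of 5 numbers: the finger opening in m, then dx, dy, dz in fractions of the full range, 1 being 50 cm, then a turn about the tool's z in shares of 2 pi rad (1.0 is 2 pi rad); each row shifts and turns the commanded pose from where the row before left it, along the tool's axes as they then stand; what a row does not reach is not made up. A row lasts 1/8 s, in which the tool goes at most 0.0625 m and 0.188 rad, less where a joint would pass 70% of its speed; a pose out of reach is approached as far as the arm can. The fingers move at their own pace and stop on an object; clamp_n is the grip in N (left out, the last holds). Time passes only in rows, so rows that do not move let the fingers close. The tool returns the time, the measured TCP pose, the force, the opening and the grip force at its end. only (a regular expression) keeps the lines of the reply that match it, lines (a string "A,B") keeps lines A to B, and quiet returns only ok. Shift and turn numbers lie between -1 and 1, and a call with a number outside is refused. Input that does not fit is refused with a message, and nothing moves.
- env.read_state(): the state, without advancing time (a new reading comes with each control period).
- camrig.camera(name): name is "scene" or "side" or "wrist"; returns the picture (420x560x3 uint8, red, green, blue); there is no depth.
- camrig.camera_info(name): a dict with "intrinsics" (3x3 intrinsics, pixels), "k1" (the pictures are not rectified: a ray, as slopes to the right and down, at radius r is drawn at 1 + k1 r^2 times it, then the intrinsics apply), "xyz" and "rotation" of the camera in the world. Camera axes: x right, y up, looking along -z (the intrinsics and any distortion apply to the point x, -y, -z); pixel columns grow to the right and rows downward; lengths in m; the calibration is good to about 2 mm. A picture is of the moment at which its call begins: read the wrist's pose just before it. camera_info takes no time and is no camera call; for the wrist camera it gives the pose at the moment of the call.
- hand_in(): hands the job in; it is judged then, once.
The state is a dict: "t": time; "joints": joint angles; "joint_velocities": joint speeds; "effort": joint torques, N m; "tool_pos": TCP position; "orientation": TCP orientation; "force": force on the tool from outside, world axes, zero at the start; "moment": the same for the moment, N m; "opening": finger opening in m; "gripper_force": force on a finger pad.
Only numpy, scipy, OpenCV 4.12 (cv2) and the standard library are available. Lean on these libraries where they do the work, as an engineer would, in place of code of your own. Each camera call takes 0.05 s, during which the arm holds its last target. There are 200 camera calls.

## Working session

There is one attempt and no reset: what is moved stays moved. The work goes in short steps, Python scripts to look and compute and a tool call to move; the robot and the scene stay as the last step left them, time stands still between calls to the robot, and variables do not carry over. Pictures are saved under pics/ and viewed, at most 13 in all, crops included, and the job is handed in when it is done.

```bash
ls; mkdir -p pics
```

Create h.py:
```python
import numpy as np, cv2
from workcell import env, camrig, hand_in
def ray(name,u,v,ci=None):
    ci=ci or camrig.camera_info(name); K=np.array(ci["intrinsics"]);k1=ci["k1"]
    d=np.array([(u-K[0,2])/K[0,0],(v-K[1,2])/K[1,1]]); s=d.copy()
    for _ in range(30): s=d/(1+k1*(s@s))
    R=np.array(ci["rotation"]); 
    return np.array(ci["xyz"]),R@np.array([s[0],-s[1],-1.])
def onz(name,u,v,z=0,ci=None):
    o,d=ray(name,u,v,ci); return (o+d*(z-o[2])/d[2]).round(4)
def proj(name,p,ci=None):
    ci=ci or camrig.camera_info(name); K=np.array(ci["intrinsics"])
    c=np.array(ci["rotation"]).T@(np.array(p)-ci["xyz"]); s=np.array([c[0],-c[1]])/-c[2]
    s=s*(1+ci["k1"]*(s@s)); return (K[:2,:2]@s+K[:2,2]).round(1)
```

Run:
```python
from h import *
for n in("scene","side","wrist"):
    im=camrig.camera(n); cv2.imwrite(f"pics/{n}.png",im[:,:,::-1]); print(n,camrig.camera_info(n))
print(env.read_state(), env.grip_point_offset)
```

```text
pics
workcell.py
scene {'intrinsics': array([[428.26577477,   0.        , 269.76347128],
       [  0.        , 428.26577477, 206.36066437],
       [  0.        ,   0.        ,   1.        ]]), 'k1': -0.0570827692368702, 'xyz': array([-0.21566098, -0.60548985,  0.58947026]), 'rotation': array([ 0.44853881, -0.22678021, -0.40338237,  0.76463477])}
side {'intrinsics': array([[457.21880556,   0.        , 275.70732669],
       [  0.        , 457.21880556, 208.8082391 ],
       [  0.        ,   0.        ,   1.        ]]), 'k1': 0.03052761020088793, 'xyz': array([0.20931924, 0.93593827, 0.69504962]), 'rotation': array([-0.0722955 ,  0.49161614,  0.85507651, -0.14809148])}
wrist {'intrinsics': array([[356.37909681,   0.        , 286.24036641],
       [  0.        , 356.37909681, 215.44022756],
       [  0.        ,   0.        ,   1.        ]]), 'k1': 0.0032852919206830004, 'xyz': array([0.6000926 , 0.07234914, 0.38305274]), 'rotation': array([-1.32039494e-01,  1.19009538e-03, -4.56393997e-04,  9.91243637e-01])}
{'t': 0.15, 'joints': array([-8.53709785e-02,  1.30990879e-01,  1.48903076e+00,  3.66171061e-05,
        1.52302939e+00, -8.53831515e-02]), 'joint_velocities': array([-4.70531431e-04, -3.69145956e-03,  1.03754169e-03, -1.23889509e-03,
       -9.74278493e-04,  5.90127184e-05]), 'effort': array([ 8.59073725e-05, -5.60473788e+01, -4.92333663e+01,  7.68201635e-02,
        3.05504061e-02, -1.41810942e-04]), 'tool_pos': array([5.99550060e-01, 9.21165845e-05, 2.17825635e-01]), 'orientation': array([ 7.07102917e-01,  7.07110269e-01, -4.55782003e-04, -5.69485990e-04]), 'force': array([-0.80198029, -0.24301591, -0.01184867]), 'moment': array([0.01540711, 0.04083926, 0.04968275]), 'gripper_force': 0.0, 'opening': 0.09273278575962744} 0.0188
```

View pics/scene.png

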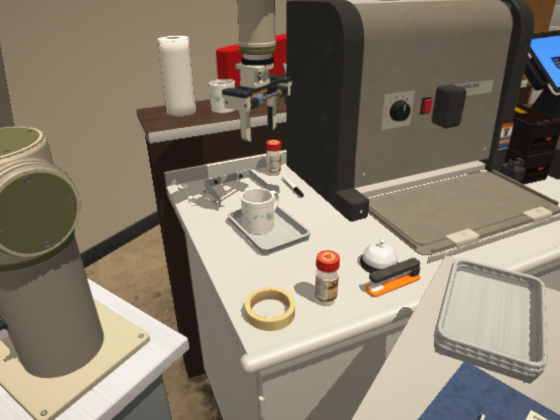

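View pics/side.png

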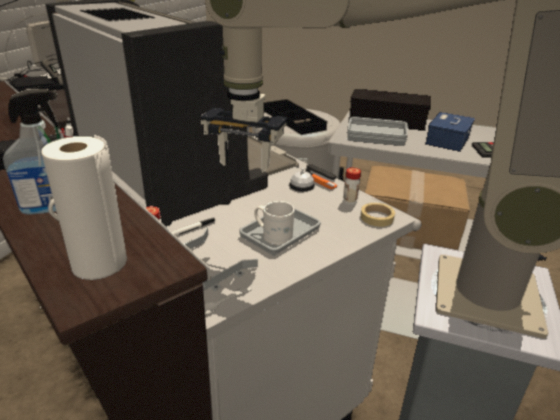

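View pics/wrist.png

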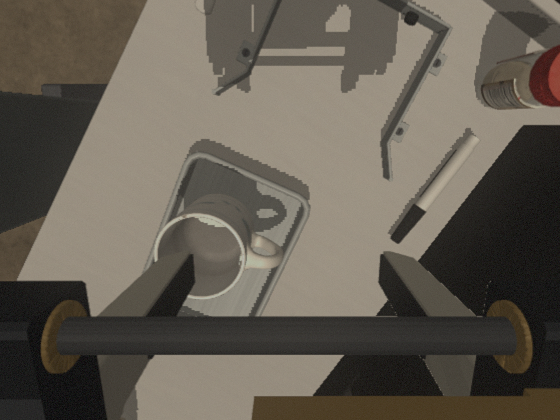

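The three views show the tray and mug in front of the stop. In the wrist view the tray's front corners are near (195,155) and (305,205), and the flare ends of the stop mouth are near (217,93) and (388,178). In the scene view the bell is near (380,258), the jar near (327,275), and the stapler is beside the bell.

Run:
```python
s=open('h.py').read()
s=s.replace('import numpy as np, cv2','import numpy as np, cv2\nfrom scipy.spatial.transform import Rotation as Ro').replace('np.array(ci["rotation"])','Ro.from_quat(ci["rotation"]).as_matrix()')
open('h.py','w').write(s)
```

Run:
```python
from h import *
for n,u,v,z,l in [("wrist",217,93,.027,"mouthL"),("wrist",388,178,.027,"mouthR"),("wrist",250,73,.027,"barL in"),("wrist",386,133,.027,"barR in"),("wrist",449,28,.027,"cornR"),
 ("wrist",193,155,.0205,"trayFL"),("wrist",307,203,.0205,"trayFR"),("scene",229,222,.0205,"tray a"),("scene",308,236,.0205,"tray b"),("scene",276,250,.0205,"tray c"),
 ("side",320,228,.0205,"tr"),("side",241,229,.0205,"tr"),("side",281,250,.0205,"tr"),("side",284,211,.0205,"tr"),
 ("scene",380,242,.065,"bell top"),("side",303,162,.065,"bell top"),("scene",327,256,.106,"jar"),("side",353,172,.106,"jar"),("scene",270,307,.0125,"tape"),("wrist",250,52,0,"hole")]:
    print(l,n,onz(n,u,v,z))
im=cv2.imread("pics/scene.png")[180:320,200:440]; cv2.imwrite("pics/c1.png",cv2.resize(im,None,fx=3.3,fy=3.3,interpolation=cv2.INTER_CUBIC))
```

```text
mouthL wrist [0.5338 0.0959 0.027 ]
mouthR wrist [0.7016 0.0147 0.027 ]
barL in wrist [0.5655 0.1136 0.027 ]
barR in wrist [0.6964 0.0588 0.027 ]
cornR wrist [0.7465 0.1512 0.027 ]
trayFL wrist [0.5053 0.0372 0.0205]
trayFR wrist [ 0.6209 -0.0125  0.0205]
tray a scene [0.4769 0.0134 0.0205]
tray b scene [ 0.5321 -0.1853  0.0205]
tray c scene [ 0.4423 -0.1538  0.0205]
tr side [ 0.4216 -0.1016  0.0205]
tr side [ 0.6208 -0.0203  0.0205]
tr side [0.4889 0.0338 0.0205]
tr side [ 0.5417 -0.1527  0.0205]
bell top scene [ 0.5389 -0.3593  0.065 ]
bell top side [ 0.5593 -0.4055  0.065 ]
jar scene [ 0.3807 -0.313   0.106 ]
jar side [ 0.3782 -0.3045  0.106 ]
tape scene [ 0.2887 -0.244   0.0125]
hole wrist [0.5634 0.1361 0.    ]
```

View pics/c1.png

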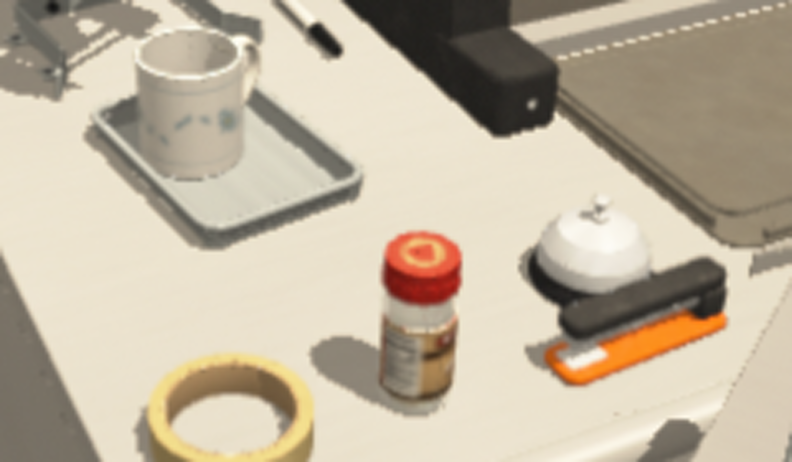

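The rows are not in the units I measure in: shifts go in shares of 50 cm and turns go in shares of 2 pi rad. I convert before sending: -0.05 m / 0.5 = -0.1, -0.032 m / 0.5 = -0.064.

{"api": "creep_tool", "payload": {
  "moves": {"ticks":[[0.093, -0.1, -0.064, -0.024, 0], [0.093, -0.1, -0.064, -0.024, 0], [0.093, -0.1, -0.064, -0.024, 0], [0.093, -0.1, -0.064, -0.024, 0], [0.093, -0.1, -0.064, -0.024, 0]]}
}}

```text
t: 0.78
tool_pos: [0.4387, -0.2512, 0.2789]
orientation: [0.707, 0.707, 0.0, 0.0]
force: [0.4, -0.7, -0.1]
opening: 0.0932
gripper_force: 0.0
```

{"api": "creep_tool", "payload": {
  "moves": {"ticks":[[0.093, 0, 0, 0, 0.0239], [0.093, 0, 0, 0, 0.0239], [0.093, 0, 0, 0, 0.0207], [0.093, 0, 0, 0, 0]]}
}}

```text
t: 1.27
tool_pos: [0.4398, -0.2499, 0.2784]
orientation: [0.842, 0.54, -0.0, -0.0]
force: [-0.8, -0.1, 0.2]
opening: 0.0928
gripper_force: 0.0
```

Run:
```python
from h import *
import json
ci=camrig.camera_info("wrist"); im=camrig.camera("wrist"); cv2.imwrite("pics/w2.png",im[:,:,::-1])
np.save("pics/w2ci.npy",ci,allow_pickle=True); print(env.read_state()["tool_pos"])
```

```text
[ 0.43989042 -0.24987015  0.27836905]
```

View pics/w2.png

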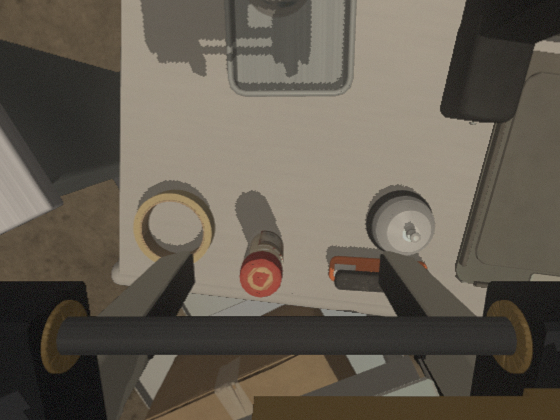

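Rear of the tray: rim bottom near row 97, spanning columns 228–354. The bell plunger is near (412,234) and the jar cap near (262,278). I'll move forward so that the whole tray and the stop are in view.

Converted, 0.045 m / 0.5 = 0.09, -0.03 m / 0.5 = -0.06.

{"api": "creep_tool", "payload": {
  "moves": {"ticks":[[0.093, 0.09, 0.03, -0.06, 0], [0.093, 0.09, 0.03, -0.06, 0], [0.093, 0.09, 0.03, -0.06, 0], [0.093, 0, 0, 0, 0]]}
}}

```text
t: 1.82
tool_pos: [0.5396, -0.1438, 0.3712]
orientation: [0.84, 0.543, 0.001, 0.001]
force: [0.4, -1.1, 0.8]
opening: 0.0928
gripper_force: 0.0
```

Run:
```python
from h import *
ci=camrig.camera_info("wrist"); im=camrig.camera("wrist"); cv2.imwrite("pics/w3.png",im[:,:,::-1])
np.save("pics/w3ci.npy",ci,allow_pickle=True)
b=cv2.resize(im[:320,150:470,::-1],None,fx=1.875,fy=1.875,interpolation=cv2.INTER_CUBIC); cv2.imwrite("pics/w3c.png",b)
c2=np.load("pics/w2ci.npy",allow_pickle=True).item()
a,d=ray("wrist",412,233,c2); e,f=ray("scene",382.1,240.3); 
t=np.linalg.lstsq(np.c_[d,-f],e-a,rcond=None)[0]; print("plunger",a+d*t[0],e+f*t[1])
for q in [(230,80),(353,80),(290,97),(224,20),(356,20)]: print(onz("w",*q,.0205,c2))
```

```text
plunger [ 0.54674472 -0.35609584  0.06134585] [ 0.54953677 -0.35991933  0.06362319]
[ 0.4303 -0.1202  0.0205]
[ 0.5549 -0.1774  0.0205]
[ 0.4836 -0.1645  0.0205]
[ 0.4519 -0.0638  0.0205]
[ 0.5802 -0.1228  0.0205]
```

View pics/w3c.png

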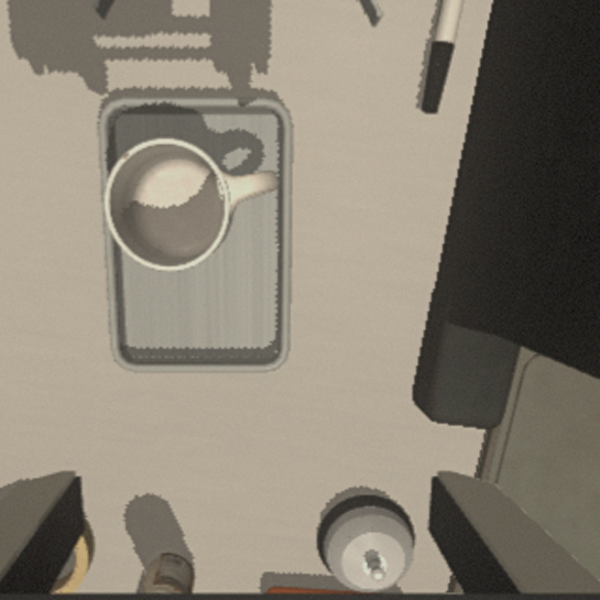

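Run:
```python
from h import *
c=np.load("pics/w3ci.npy",allow_pickle=True).item()
g=lambda u,v,z:onz("w",150+u/1.875,v/1.875,z,c)[:2]
LF,LR,RF,RR=[g(*q,.0205) for q in [(99,120),(111,340),(293,120),(288,340)]]
F=[g(u,96,.0205) for u in(130,260)];B=[g(u,370,.0205) for u in(140,260)]
ang=lambda v:np.degrees(np.arctan2(v[1],v[0]))
print("yaw",ang(LF-LR),ang(RF-RR),ang(F[1]-F[0])+90,ang(B[1]-B[0])+90)
print("pts",LF,LR,RF,RR,F,B)
th=np.radians(np.mean([ang(LF-LR),ang(RF-RR),ang(F[1]-F[0])+90]));X=np.array([np.cos(th),np.sin(th)]);Y=np.array([-X[1],X[0]])
print("width",(LF-RF)@Y,(LR-RR)@Y,"len",(np.mean(F,0)-np.mean(B,0))@X)
T=X*((np.mean(F,0)+np.mean(B,0))@X/2)+Y*(np.mean([LF,LR,RF,RR],0)@Y);print("tray",T,np.degrees(th))
c1=dict(camrig.camera_info("wrist"));c1["xyz"]=np.array([0.6000926,0.07234914,0.38305274]);c1["rotation"]=np.array([-1.32039494e-01,1.19009538e-03,-4.56393997e-04,9.91243637e-01])
for q in [(217,93),(388,178),(250,73),(386,133),(280,8),(449,28)]: print(q,onz("w",*q,.027,c1)[:2])
im=cv2.imread("pics/wrist.png")[0:220,180:470]; cv2.imwrite("pics/w1c.png",cv2.resize(im,None,fx=2.7,fy=2.7,interpolation=cv2.INTER_CUBIC))
```

```text
yaw 65.54412969942396 65.13948581990857 65.71003816408684 65.6562826602042
pts [0.4977 0.0326] [ 0.4318 -0.1123] [ 0.6244 -0.0245] [ 0.5574 -0.1691] [array([0.5251, 0.0376]), array([ 6.093e-01, -4.000e-04])] [array([ 0.4415, -0.1429]), array([ 0.5277, -0.1819])]
width 0.1389706899725099 0.1378454381465931 len 0.1989566777194149
tray [ 0.52614256 -0.07201072] 65.46455122780645
(217, 93) [0.5338 0.0959]
(388, 178) [0.7016 0.0147]
(250, 73) [0.5655 0.1136]
(386, 133) [0.6964 0.0588]
(280, 8) [0.5938 0.1678]
(449, 28) [0.7465 0.1512]
```

View pics/w1c.png

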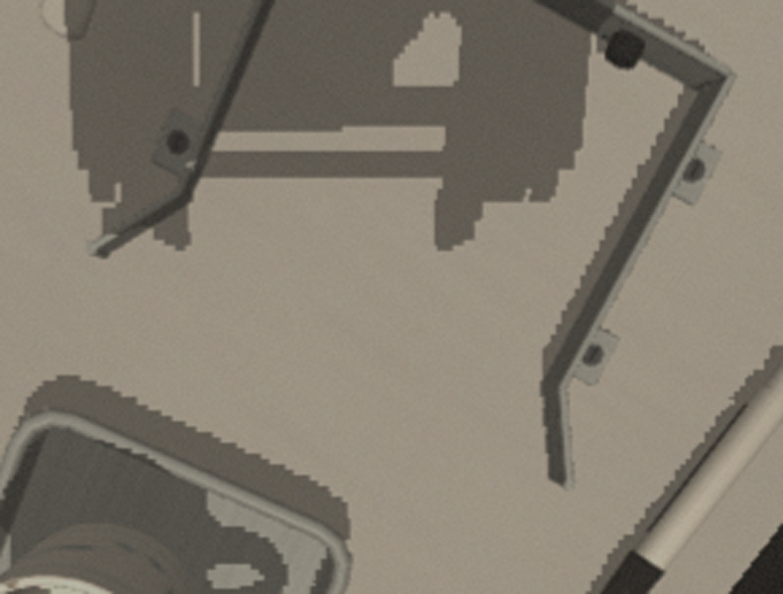

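Run:
```python
from h import *
c1=dict(camrig.camera_info("wrist"));c1["xyz"]=np.array([0.6000926,0.07234914,0.38305274]);c1["rotation"]=np.array([-1.32039494e-01,1.19009538e-03,-4.56393997e-04,9.91243637e-01])
g=lambda u,v,z=.027:onz("w",180+u/2.7,v/2.7,z,c1)[:2]
ML,MR,EL,ER,TL,CR=[g(*q) for q in [(95,243),(572,485),(184,188),(562,384),(266,2),(732,75)]]
ang=lambda v:np.degrees(np.arctan2(v[1],v[0]))
print(ML,MR,EL,ER,TL,CR)
print("yaw mouth",ang(MR-ML)+90,"elbows",ang(ER-EL)+90,"L",ang(TL-EL),"R",ang(CR-ER), "backbar",ang(CR-g(612,2))+90)
print("widths",np.linalg.norm(MR-ML),np.linalg.norm(ER-EL),"Rlen",np.linalg.norm(CR-ER))
th=np.radians(np.mean([ang(MR-ML)+90,ang(ER-EL)+90,ang(TL-EL),ang(CR-ER)]));X=np.array([np.cos(th),np.sin(th)]);Y=np.array([-X[1],X[0]])
S1=(ML+MR)/2+.035*X;S2=(EL+ER)/2+.006*X;print("S",S1,S2,np.degrees(th))
S=(S1+S2)/2;T=np.array([.5261,-.0720]);print("tray in stop",(T-S)@X,(T-S)@Y)
print("buffer",(g(620,45,.014)-S)@X, (CR-S)@X,(CR-S)@Y,(TL-S)@Y)
s=env.read_state();print(s["tool_pos"],Ro.from_quat(s["orientation"]).as_matrix().round(3))
```

```text
[0.5322 0.0986] [0.7055 0.0131] [0.5639 0.1165] [0.6991 0.05  ] [0.5926 0.1735] [0.7484 0.1514]
yaw mouth 63.73992232058406 elbows 63.809092257964885 L 63.27434439558947 R 64.07128990336068 backbar 62.46117665042442
widths 0.19324373211051374 0.15066947268773467 Rlen 0.11274950110754367
S [0.63434453 0.08723343] [0.63415621 0.08863002] 63.72366221937477
tray in stop -0.19128413791304516 0.02617319931338115
buffer 0.1034225341295987 0.10744420579841357 -0.07425700860937758 0.07522776410202854
[ 0.53823914 -0.1449845   0.36940267] [[ 0.412  0.911  0.001]
 [ 0.911 -0.412 -0.001]
 [-0.     0.001 -1.   ]]
```

Measured: the tray is at (0.526, -0.072) with yaw 65.5°, and its size checks out at 199 x 138 mm. The stop is at (0.634, 0.088) with yaw 63.8°. The tray therefore sits at (-0.191, +0.026) in the stop frame. I'll push with both open fingers on the rear rim, angling about 9° to -y, which is well inside the friction cone.

Converted, 0.06 m / 0.5 = 0.12, 0.04 m / 0.5 = 0.08.

{"api": "creep_tool", "payload": {
  "moves": {"ticks":[[0.093, -0.064, -0.04, 0.08, 0], [0.093, -0.064, -0.042, 0.08, 0], [0.093, 0, 0, 0.12, 0], [0.093, 0, 0, 0.12, 0], [0.093, 0, 0, 0.12, 0]]}
}}

```text
t: 2.5
tool_pos: [0.4713, -0.1877, 0.1058]
orientation: [0.842, 0.54, -0.0, -0.0]
force: [1.1, -0.3, 0.0]
opening: 0.0931
gripper_force: 0.0
```

{"api": "creep_tool", "payload": {
  "moves": {"ticks":[[0.093, 0, 0, 0.1, 0], [0.093, 0, 0, 0.06, 0], [0.093, 0, 0, 0.03, 0], [0.093, 0, 0, 0, 0]]}
}}

```text
t: 3.0
tool_pos: [0.4719, -0.1871, 0.0126]
orientation: [0.842, 0.54, -0.001, -0.001]
force: [-0.4, 1.0, -0.4]
opening: 0.0929
gripper_force: 0.0
```

Run:
```python
from h import *
s=env.read_state();P=s["tool_pos"];print(P,Ro.from_quat(s["orientation"]).as_matrix()[:,0],s["force"])
a=np.radians(65.5);X=np.array([np.cos(a),np.sin(a)]);Y=np.array([-X[1],X[0]]);d=P[:2]-[.5261,-.072];print(d@X,d@Y)
```

```text
[ 0.47185649 -0.18709282  0.01263093] [ 4.16817295e-01  9.08990284e-01 -7.85180431e-05] [-0.38114352  1.01495359 -0.39702963]
-0.12722442080335958 0.0016312794047907769
```

Converted, 0.007 m / 0.5 = 0.014, 0.005 m / 0.5 = 0.01.

{"api": "creep_tool", "payload": {
  "moves": {"ticks":[[0.093, 0.014, 0, 0, 0], [0.093, 0.01, 0, 0, 0], [0.093, 0.008, 0, 0, 0], [0.093, 0.008, 0, 0, 0], [0.093, 0.008, 0, 0, 0]]}
}}

```text
t: 3.62
tool_pos: [0.4837, -0.166, 0.0144]
orientation: [0.842, 0.54, -0.0, 0.001]
force: [-3.1, -4.3, 3.6]
opening: 0.0932
gripper_force: 2.6
```

{"api": "creep_tool", "payload": {
  "moves": {"ticks":[[0.093, 0.012, 0.002, 0, 0], [0.093, 0.016, 0.003, 0, 0], [0.093, 0.02, 0.004, 0, 0], [0.093, 0.02, 0.004, 0, 0], [0.093, 0.02, 0.004, 0, 0]]}
}}

```text
t: 4.25
tool_pos: [0.5096, -0.1294, 0.0142]
orientation: [0.842, 0.54, -0.0, 0.001]
force: [-3.5, -4.3, 4.0]
opening: 0.0928
gripper_force: 2.8
```

{"api": "creep_tool", "payload": {
  "moves": {"ticks":[[0.093, 0.02, 0.004, 0, 0], [0.093, 0.02, 0.004, 0, 0], [0.093, 0.02, 0.004, 0, 0], [0.093, 0.012, 0.002, 0, 0], [0.093, 0, 0, 0, 0]]}
}}

```text
t: 4.88
tool_pos: [0.5313, -0.0998, 0.0141]
orientation: [0.842, 0.54, -0.0, 0.001]
force: [-0.6, -4.7, 2.0]
opening: 0.0931
gripper_force: 2.4
```

Run:
```python
from h import *
ci=camrig.camera_info("wrist"); im=camrig.camera("wrist"); cv2.imwrite("pics/w4.png",im[:,:,::-1])
np.save("pics/w4ci.npy",ci,allow_pickle=True);cv2.imwrite("pics/s4.png",camrig.camera("scene")[:,:,::-1])
s=env.read_state();P=s["tool_pos"];print(P,Ro.from_quat(s["orientation"]).as_matrix()[:,0],s["force"])
```

```text
[ 0.53133488 -0.09973107  0.01416026] [ 4.17030784e-01  9.08892075e-01 -7.21264124e-04] [ 0.1667191  -5.29120588  2.42281349]
```

View pics/w4.png

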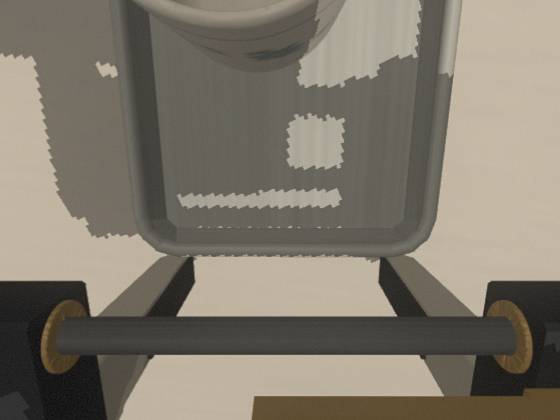

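The tray is still square on both fingers. Its rear rim is at row 256 and its outer sides are near columns 133 and 439 at row 200.

Run:
```python
from h import *
c=np.load("pics/w4ci.npy",allow_pickle=True).item()
g=lambda u,v,z=.0205:onz("w",u,v,z,c)[:2]
im=cv2.cvtColor(cv2.imread("pics/w4.png"),cv2.COLOR_BGR2GRAY)
L1,L2,R1,R2=g(113,60),g(133,200),g(457,60),g(440,200);B=(g(200,256)+g(370,256))/2
ang=lambda v:np.degrees(np.arctan2(v[1],v[0]))
b=ang(g(370,256)-g(200,256))+90
print(ang(L1-L2),ang(R1-R2),b)
th=np.radians(np.mean([ang(L1-L2),ang(R1-R2)]));X=np.array([np.cos(th),np.sin(th)]);Y=np.array([-X[1],X[0]])
print("w",(L1-R1)@Y,(L2-R2)@Y)
T=X*(B@X+.1)+Y*(np.mean([L1,L2,R1,R2],0)@Y)
a=np.radians(63.8);SX=np.array([np.cos(a),np.sin(a)]);SY=np.array([-SX[1],SX[0]]);S=np.array([.6342,.0882])
print("tray in stop",(T-S)@SX,(T-S)@SY,np.degrees(th)-63.8)
P=env.read_state()["tool_pos"][:2];print("tool in stop",(P-S)@SX,(P-S)@SY)
```

```text
66.77594469713377 65.0826697715497 65.26930538119254
w 0.14178623302788365 0.1400398599130214
tray in stop -0.10483956979913409 0.012684788090988339 2.129307234341738
tool in stop -0.214038275463884 0.009323921134664919
```

Converted, 0.005 m / 0.5 = 0.01, 0.0015 m / 0.5 = 0.003, 0.008 rad / 6.2832 = 0.0013.

{"api": "creep_tool", "payload": {
  "moves": {"ticks":[[0.093, 0.008, 0.003, 0, 0.0013], [0.093, 0.01, 0.003, 0, 0.0013], [0.093, 0.01, 0.003, 0, 0.0013], [0.093, 0.01, 0.003, 0, 0.0013], [0.093, 0.01, 0.003, 0, 0]]}
}}

```text
t: 5.6
tool_pos: [0.5474, -0.0809, 0.0137]
orientation: [0.85, 0.526, -0.001, -0.0]
force: [-4.1, -3.9, 3.5]
opening: 0.0932
gripper_force: 2.6
```

{"api": "creep_tool", "payload": {
  "moves": {"ticks":[[0.093, 0.01, 0.002, 0, 0], [0.093, 0.01, 0.002, 0, 0], [0.093, 0.01, 0.001, 0, 0], [0.093, 0.006, 0, 0, 0], [0.093, 0, 0, 0, 0]]}
}}

```text
t: 6.22
tool_pos: [0.5583, -0.0653, 0.0136]
orientation: [0.85, 0.527, 0.0, -0.0]
force: [-1.0, -1.9, 2.1]
opening: 0.0932
gripper_force: 0.9
```

Run:
```python
from h import *
ci=camrig.camera_info("wrist"); im=camrig.camera("wrist"); cv2.imwrite("pics/w5.png",im[:,:,::-1])
np.save("pics/w5ci.npy",ci,allow_pickle=True)
S=np.array([.6342,.0882]);a=np.radians(63.8);SX=np.array([np.cos(a),np.sin(a)]);SY=np.array([-SX[1],SX[0]])
s=env.read_state();P=s["tool_pos"][:2];print("tool in stop",(P-S)@SX,(P-S)@SY,Ro.from_quat(s["orientation"]).as_matrix()[:,0],s["force"])
```

```text
tool in stop -0.17126512521796738 0.0003759045216070062 [4.45623584e-01 8.95220276e-01 5.28635498e-04] [-0.02208031 -1.74637191  1.02926413]
```

View pics/w5.png

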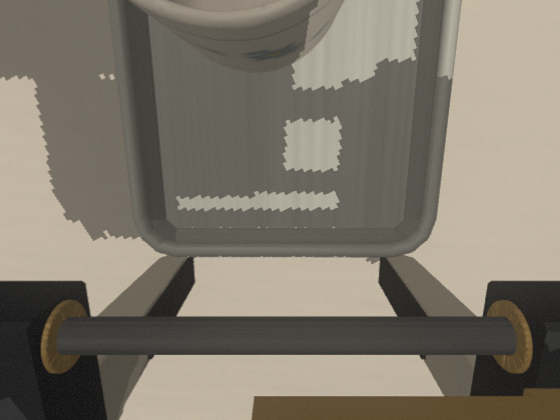

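The tray is unchanged relative to the fingers, so it is now at about (-0.062, 0.000) in the stop frame and square. I'll push straight in.

Converted, 0.01 m / 0.5 = 0.02, 0.009 m / 0.5 = 0.018.

{"api": "creep_tool", "payload": {
  "moves": {"ticks":[[0.093, 0.012, 0, 0, 0], [0.093, 0.018, 0, 0, 0], [0.093, 0.02, 0, 0, 0], [0.093, 0.02, 0, 0, 0], [0.093, 0.018, 0, 0, 0]]}
}}

```text
t: 6.9
tool_pos: [0.578, -0.0255, 0.0136]
orientation: [0.85, 0.527, -0.0, -0.0]
force: [-2.5, -4.1, 2.2]
opening: 0.0931
gripper_force: 2.2
```

{"api": "creep_tool", "payload": {
  "moves": {"ticks":[[0.093, 0.012, 0, 0, 0], [0.093, 0.008, 0, 0, 0], [0.093, 0.006, 0, 0, 0], [0.093, 0.004, 0, 0, 0], [0.093, 0, 0, 0, 0]]}
}}

```text
t: 7.52
tool_pos: [0.5844, -0.0127, 0.0136]
orientation: [0.85, 0.526, 0.0, -0.0]
force: [-1.2, -2.6, 1.7]
opening: 0.0928
gripper_force: 1.2
```

Run:
```python
from h import *
S=np.array([.6342,.0882]);a=np.radians(63.8);SX=np.array([np.cos(a),np.sin(a)]);SY=np.array([-SX[1],SX[0]])
s=env.read_state();P=s["tool_pos"][:2];print("tool in stop",(P-S)@SX,(P-S)@SY,s["force"])
```

```text
tool in stop -0.1124645552166916 0.00012629528073210546 [-1.24754777 -2.55289315  1.74038615]
```

Converted, 0.0015 m / 0.5 = 0.003.

{"api": "creep_tool", "payload": {
  "moves": {"ticks":[[0.093, 0.003, 0, 0, 0], [0.093, 0.003, 0, 0, 0], [0.093, 0, 0, 0, 0]]}
}}

```text
t: 7.9
tool_pos: [0.5854, -0.011, 0.0136]
orientation: [0.85, 0.526, -0.001, 0.0]
force: [-3.6, -7.7, 2.9]
opening: 0.0928
gripper_force: 4.0
```

{"api": "creep_tool", "payload": {
  "moves": {"ticks":[[0.093, 0.002, 0, 0, 0], [0.093, 0.002, 0, 0, 0], [0.093, 0, 0, 0, 0]]}
}}

```text
t: 8.28
tool_pos: [0.5857, -0.0107, 0.0136]
orientation: [0.85, 0.526, -0.002, 0.001]
force: [-5.6, -12.8, 6.3]
opening: 0.0931
gripper_force: 7.5
```

Force rose to about 15 N while the tip stopped advancing, so the tray is home. Next I back off, lift and check.

Converted, -0.06 m / 0.5 = -0.12, -0.04 m / 0.5 = -0.08.

{"api": "creep_tool", "payload": {
  "moves": {"ticks":[[0.093, -0.02, 0, 0, 0], [0.093, -0.06, 0, 0, 0], [0.093, -0.08, 0, -0.06, 0], [0.093, -0.04, 0, -0.11, 0], [0.093, 0, 0, -0.12, 0]]}
}}

```text
t: 8.9
tool_pos: [0.5407, -0.0985, 0.1591]
orientation: [0.851, 0.526, -0.0, -0.001]
force: [0.9, 0.1, -0.1]
opening: 0.0926
gripper_force: 0.0
```

{"api": "creep_tool", "payload": {
  "moves": {"ticks":[[0, 0, 0, -0.12, 0], [0, 0, 0, -0.12, 0], [0, 0, 0, -0.12, 0], [0, 0, 0, 0, 0]]}
}}

```text
t: 9.4
tool_pos: [0.5445, -0.0979, 0.3455]
orientation: [0.85, 0.527, 0.004, 0.004]
force: [-0.1, 0.2, -1.0]
opening: 0.0577
gripper_force: 0.0
```

Run:
```python
from h import *
ci=camrig.camera_info("wrist"); im=camrig.camera("wrist"); cv2.imwrite("pics/w6.png",im[:,:,::-1])
np.save("pics/w6ci.npy",ci,allow_pickle=True); print(env.read_state()["tool_pos"])
```

```text
[ 0.54343539 -0.09774189  0.34165763]
```

View pics/w6.png

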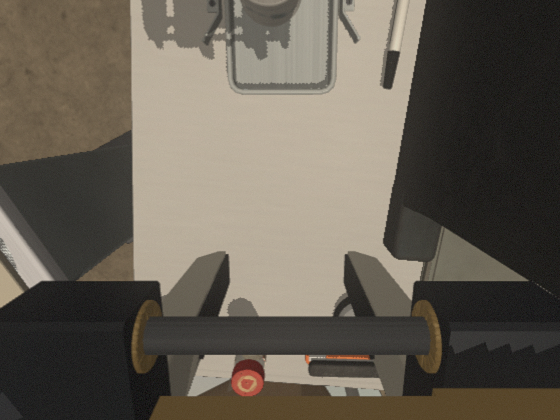

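Run:
```python
from h import *
c=np.load("pics/w6ci.npy",allow_pickle=True).item()
g=lambda u,v,z:onz("w",u,v,z,c)[:2]
B=(g(250,94,.0205)+g(315,94,.0205))/2;ML,MR=g(207,42,.027),g(357,40,.027);a=np.radians(63.8);X=np.array([np.cos(a),np.sin(a)]);Y=np.array([-X[1],X[0]])
print("rear behind mouth (65):",((ML+MR)/2-B)@X, np.linalg.norm(ML-MR)); S=np.array([.6342,.0882])
L,R=g(228,60,.0205),g(337,60,.0205);print("rear in stop",(B-S)@X,"y",((L+R)/2-S)@Y,"mouth y",((ML+MR)/2-S)@Y,(L-R)@Y)
```

```text
rear behind mouth (65): 0.0619406751351073 0.18619701931019192
rear in stop -0.10215134220719625 y -0.0013101583070650703 mouth y -0.0008394960497955148 0.13890400289001628
```

{"api": "creep_tool", "payload": {
  "moves": {"ticks":[[0, -0.094, 0.034, 0.04, 0], [0, -0.094, 0.034, 0.04, 0], [0, -0.094, 0.034, 0.04, 0], [0, -0.094, 0.034, 0.04, 0], [0, -0.094, 0.034, 0.04, 0]]}
}}

```text
t: 10.07
tool_pos: [0.5124, -0.3466, 0.2354]
orientation: [0.85, 0.527, -0.0, -0.002]
force: [-0.2, -0.5, 0.1]
opening: 0.0039
gripper_force: 0.0
```

{"api": "creep_tool", "payload": {
  "moves": {"ticks":[[0, -0.094, 0.034, 0.04, 0], [0, -0.094, 0.034, 0.04, 0], [0, 0, 0, 0, 0], [0, 0, 0, 0, 0]]}
}}

```text
t: 10.58
tool_pos: [0.5014, -0.4444, 0.1966]
orientation: [0.85, 0.526, 0.0, -0.002]
force: [0.2, 1.1, 0.2]
opening: 0.0003
gripper_force: 0.0
```

Run:
```python
from h import *
ci=camrig.camera_info("wrist"); im=camrig.camera("wrist"); cv2.imwrite("pics/w7.png",im[:,:,::-1])
np.save("pics/w7ci.npy",ci,allow_pickle=True)
print(proj("w",[.548,-.358,.065],ci))
```

```text
[290.5  85.1]
```

View pics/w7.png

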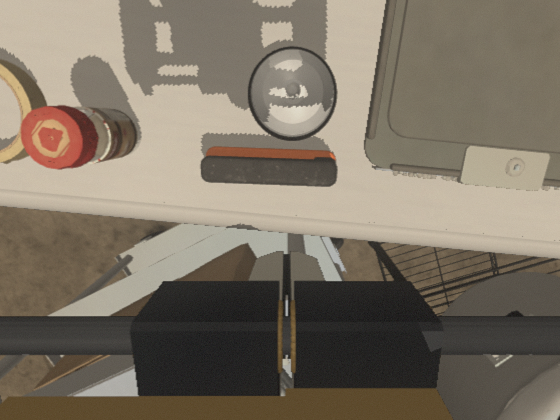

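The tray is home (rear rim at about -0.10 m) and centred. The bell plunger is at about (292,88), and its foot is centred on (292,93).

Run:
```python
from h import *
c=np.load("pics/w7ci.npy",allow_pickle=True).item();c2=np.load("pics/w2ci.npy",allow_pickle=True).item()
print(onz("w",292,88,.065,c),onz("w",412,233,.065,c2),onz("scene",382.1,240.3,.065),"foot",onz("w",292.5,93,.003,c),np.linalg.norm(onz("w",248,93,.003,c)-onz("w",337,93,.003,c)))
s=env.read_state();R=Ro.from_quat(s["orientation"]).as_matrix();p=np.mean([onz("w",292,88,.065,c),onz("w",412,233,.065,c2)],0)
print(s["tool_pos"],p,"tool delta",R.T@(p-s["tool_pos"]))
```

```text
[ 0.5481 -0.3605  0.065 ] [ 0.546  -0.3545  0.065 ] [ 0.5475 -0.3606  0.065 ] foot [ 0.5494 -0.3606  0.003 ] 0.08497058314499206
[ 0.50205103 -0.44419319  0.19780411] [ 0.54705 -0.3575   0.065  ] tool delta [0.09750674 0.00183373 0.13291584]
```

Converted, 0.05 m / 0.5 = 0.1, 0.048 m / 0.5 = 0.096.

{"api": "creep_tool", "payload": {
  "moves": {"ticks":[[0, 0.096, 0.004, 0.04, 0], [0, 0.096, 0.003, 0.04, 0], [0, 0, 0, 0.1, 0], [0, 0, 0, 0.056, 0], [0, 0, 0, 0, 0]]}
}}

```text
t: 11.25
tool_pos: [0.5468, -0.3582, 0.0783]
orientation: [0.85, 0.527, -0.001, -0.002]
force: [0.0, -0.7, -0.5]
opening: 0.0006
gripper_force: 0.0
```

Run:
```python
from h import *
s=env.read_state();print(s["tool_pos"],s["force"])
```

```text
[ 0.546792   -0.35815568  0.07832135] [ 0.00239141 -0.71200252 -0.48421511]
```

Converted, 0.006 m / 0.5 = 0.012, 0.002 m / 0.5 = 0.004.

{"api": "creep_tool", "payload": {
  "moves": {"ticks":[[0, -0.003, 0.004, 0.012, 0], [0, 0, 0, 0.01, 0], [0, 0, 0, 0.006, 0], [0, 0, 0, 0, 0]]}
}}

```text
t: 11.75
tool_pos: [0.5489, -0.3634, 0.0667]
orientation: [0.85, 0.526, 0.0, 0.0]
force: [0.5, 0.6, 0.2]
opening: 0.0004
gripper_force: 0.0
```

{"api": "creep_tool", "payload": {
  "moves": {"ticks":[[0, 0, 0, 0.003, 0], [0, 0, 0, 0.003, 0], [0, 0, 0, 0, 0]]}
}}

```text
t: 12.12
tool_pos: [0.5491, -0.3635, 0.0641]
orientation: [0.85, 0.526, 0.0, 0.0]
force: [0.2, 0.9, 3.2]
opening: 0.0005
gripper_force: 1.5
```

Converted, 0.0015 m / 0.5 = 0.003.

{"api": "creep_tool", "payload": {
  "moves": {"ticks":[[0, 0, 0, 0.003, 0], [0, 0, 0, 0.003, 0], [0, 0, 0, 0, 0]]}
}}

```text
t: 12.5
tool_pos: [0.5492, -0.3635, 0.0616]
orientation: [0.85, 0.526, 0.0, 0.0]
force: [-2.9, 1.1, 7.8]
opening: 0.0006
gripper_force: 3.9
```

{"api": "creep_tool", "payload": {
  "moves": {"ticks":[[0, 0, 0, 0.001, 0], [0, 0, 0, 0, 0], [0, 0, 0, 0, 0]]}
}}

```text
t: 12.88
tool_pos: [0.5492, -0.3635, 0.0614]
orientation: [0.85, 0.526, 0.0, 0.0]
force: [-4.0, 1.9, 10.1]
opening: 0.0006
gripper_force: 5.1
```

Force is 10 N, above the 8 N bottoming force, so the plunger is fully down. Now I release it, retreat straight up and check.

Converted, -0.06 m / 0.5 = -0.12, -0.03 m / 0.5 = -0.06.

{"api": "creep_tool", "payload": {
  "moves": {"ticks":[[0, 0, 0, -0.008, 0], [0, 0, 0, -0.02, 0], [0, 0, 0, -0.06, 0], [0, 0, 0, -0.12, 0], [0, 0, 0, -0.12, 0]]}
}}

```text
t: 13.5
tool_pos: [0.5484, -0.3627, 0.2252]
orientation: [0.85, 0.526, -0.0, -0.001]
force: [1.6, -0.8, -0.3]
opening: 0.0006
gripper_force: 0.0
```

{"api": "creep_tool", "payload": {
  "moves": {"ticks":[[0, 0, 0, 0, 0], [0, 0, 0, 0, 0], [0, 0, 0, 0, 0], [0, 0, 0, 0, 0]]}
}}

```text
t: 14.0
tool_pos: [0.5482, -0.3627, 0.2221]
orientation: [0.85, 0.526, -0.001, -0.002]
force: [1.0, 0.6, -0.1]
opening: 0.0004
gripper_force: 0.0
```

Run:
```python
from h import *
im=camrig.camera("scene"); cv2.imwrite("pics/end.png",cv2.resize(im[130:330,170:450,::-1],None,fx=2.8,fy=2.8)); print(env.read_state()["force"])
```

```text
[-0.33822303  0.02301768 -0.21895995]
```

View pics/end.png

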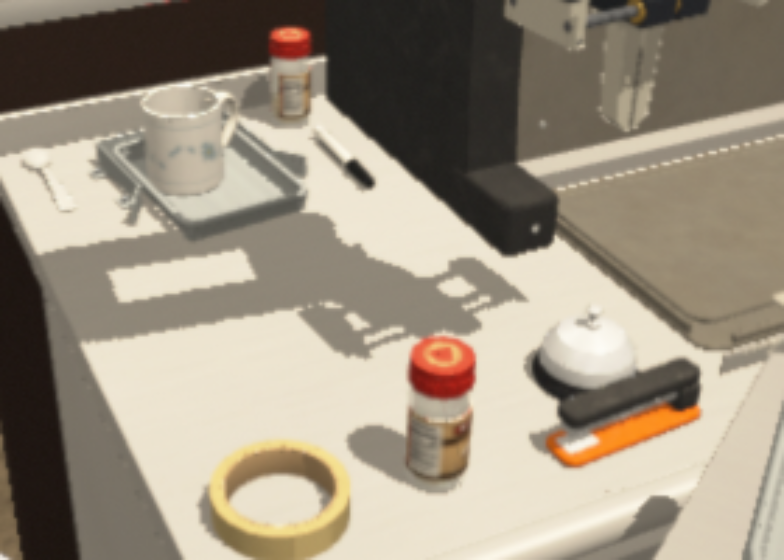

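The tray is in the stop with the mug upright at about (185,140). The bell's plunger is up at about (593,315), the other things are in place, and the arm is clear.

```bash
python3 -c "
from workcell import env, camrig, hand_in
print(hand_in())"
```

```text
the job is handed in; nothing more can be done
None
```

I pushed the tray home against the buffers with the mug upright, pressed the bell's plunger fully down and released it, and handed the job in; no verdict came back.

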